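# Put the cutter bits away and latch the dust-tight case

## Task

Put every cutter bit in the plywood tray into the hole of the bit case that fits its head, head down, and press each one down until it is fully home (head flush with the rack). Then shut the lid and turn its T-handle clockwise to the stop, so that the lid is drawn tight on its gasket. Leave the mug, the spray can and the sanding block where they stand.

Things in the scene. Friction and masses are not known exactly. Their poses are not given: they have to be found in the camera images.
- bit_case: Bit case: open-topped grey box 125 x 216 x 108 mm (its x, y, z), fixed at the right, walls 5 mm, gasket on the rim, blue hinged lid. Origin at the centre of its underside, z up; its front (-x) faces the robot's left within 0.1 rad, its +y away from the robot. Inside, a wooden rack with a row of four graded holes along the case's y; rack top 50 mm above the underside, 58 mm below the rim.
- lid (a joint): Angle of the blue lid, 132 x 226 x 12 mm, rad: 0 = gasket fully compressed; about 0.04 = shut but only resting on the gasket; 1.57 = upright; 1.82 = its stop. Starts leaning back a little (1.74 to 1.8) and stays there by friction. Damped hinge: pushed towards the case's front to below 1.1, it sinks shut by itself within about 5 s. Drawing the gasket tight takes about 1.5 N m at the hinge.
- t_handle (a joint): T-handle on the lid, rad: 0 = released, bar along the case's y (starts 0 to 0.2); grows clockwise seen from outside the lid (from above when shut) to a stop at 1.5. Lid shut, its hidden tongue meets a ramp at about 0.5, draws the lid down until about 1.2, then holds it. Turned too early, the tongue lands on the ramp and the lid cannot shut. Takes about 0.3 N m; stays where it is left.
- handle_grip (a point): Centre of the T-handle's black bar, 84 mm long, 16 mm wide, 16 mm high, red mark near one end; moves with the lid. The bar's underside is 28 mm clear of the lid's outer face; stem 15 mm thick. With the lid shut it is at x -20, y 0 mm in the case's frame, about 160 mm above the worktop (the lid's outer face at 123 mm).
- lid_edge (a point): Middle of the lid's free edge, at half its 12 mm thickness, 130 mm from the hinge line; moves with the lid. The lid reaches 113 mm to either side along the case's y. The T-handle sits on the outer face (facing the robot's right when open), its centre 48 mm from this edge, standing 44 mm out.
- lid_hinge (a point): Middle of the hinge line on the case's rear rim, at x +62.5, y 0, z 111 mm in the case's frame; the hinge runs along the case's y.
- tray: Plywood parts tray 140 x 170 mm (its x, y) on two wooden bearers, fixed on the shut blue tool case; the bits stand in it. Origin at the centre of its underside, 89 mm above the worktop; its inner floor is 35 mm and its rim 46 mm above the origin; walls 5 mm.
- hole_24 (a point): Centre of the mouth of the 27 mm hole, which takes the 24 mm bit, in the plane of the rack's top face; at x +6, y -80 mm in the case's frame; z up. A black seat in the hole starts 12 mm below the mouth; pressed with more than about 6 N it slides to its stop 22 mm below the mouth and stays there.
- bit_24: Cutter bit with a 24 mm head (may be absent): a steel disc 24 mm across and 22 mm high with a red band, and above it a plain round shank 12 mm thick up to 72 mm. Stands head down, shank up, in the tray. Origin at the centre of the underside, z up along the shank; about 0.15 kg. Home: underside 22 mm below the hole's mouth, so that the head's top is flush with the rack.
- hole_30 (a point): Centre of the mouth of the 33 mm hole, which takes the 30 mm bit, in the plane of the rack's top face; at x +6, y -35 mm in the case's frame; z up. A black seat in the hole starts 12 mm below the mouth; pressed with more than about 6 N it slides to its stop 22 mm below the mouth and stays there.
- bit_30: Cutter bit with a 30 mm head (may be absent): a steel disc 30 mm across and 22 mm high with a red band, and above it a plain round shank 12 mm thick up to 72 mm. Stands head down, shank up, in the tray. Origin at the centre of the underside, z up along the shank; about 0.15 kg. Home: underside 22 mm below the hole's mouth, so that the head's top is flush with the rack.
- hole_36 (a point): Centre of the mouth of the 39 mm hole, which takes the 36 mm bit, in the plane of the rack's top face; at x +6, y +16 mm in the case's frame; z up. A black seat in the hole starts 12 mm below the mouth; pressed with more than about 6 N it slides to its stop 22 mm below the mouth and stays there.
- bit_36: Cutter bit with a 36 mm head (may be absent): a steel disc 36 mm across and 22 mm high with a red band, and above it a plain round shank 12 mm thick up to 72 mm. Stands head down, shank up, in the tray. Origin at the centre of the underside, z up along the shank; about 0.15 kg. Home: underside 22 mm below the hole's mouth, so that the head's top is flush with the rack.
- hole_42 (a point): Centre of the mouth of the 45 mm hole, which takes the 42 mm bit, in the plane of the rack's top face; at x +6, y +73 mm in the case's frame; z up. A black seat in the hole starts 12 mm below the mouth; pressed with more than about 6 N it slides to its stop 22 mm below the mouth and stays there.
- bit_42: Cutter bit with a 42 mm head (may be absent): a steel disc 42 mm across and 22 mm high with a red band, and above it a plain round shank 12 mm thick up to 72 mm. Stands head down, shank up, in the tray. Origin at the centre of the underside, z up along the shank; about 0.15 kg. Home: underside 22 mm below the hole's mouth, so that the head's top is flush with the rack.
- mug: White mug, 93 mm high, a bystander; origin at the centre of its underside.
- spray_can: Spray can, 67 mm across and 225 mm high with green cap, a bystander at the back; origin at the centre of its underside.
- sanding_block: Wooden sanding block 62 x 112 x 30 mm, a bystander at the near right; origin at the centre of its underside.

How it is judged:
By the outcome, as a careful person would: the job done as asked, in the order asked, and still so for the second after the job is handed in, with the robot touching nothing.
Of bit_24, bit_30, bit_36, bit_42 only 3 to 4 are there at a start; the rules pass over those that are not, and their reading is None.
At some moment in a run one of bit_24, bit_30, bit_36, bit_42 may be knocked a few centimetres aside while the robot is not near it.
Once in a run the grip may slacken for a moment while it holds something.
It also fails if it takes over 200 s, if anything falls off the work surface, if the arm or the gripper's body presses on something with over 40 N, if the wrist force passes 120 N, or if a joint passes its speed limit or range.

## Robot

A 6-joint arm with a two-finger parallel gripper is mounted at the origin on the work surface; the furniture and walls round the work are solid. World frame = base frame: x ahead of the robot, y to its left, z up, the work surface at z = 0. Lengths are in m, angles in rad, forces in N, time in s.
With the tool pointing down it reaches from about 0.425 to 0.95 m from the base axis. Payload 3.5 kg.
Tool frame: the origin (TCP) lies at the very end of the fingers, on their centre line; the grasp point (between the pads) lies 19 mm behind it; z points along the fingers, y is the line along which they close (so a half turn about z gives the same grasp; the last joint's range is limited). The gripper opens to 85 mm and grips with 20 to 120 N. Pads are 22 mm wide; open, the fingers measure 114 mm over their backs; the gripper's body (76 mm by 85 mm) begins 54 mm behind the grasp point. The pads swing forward as they close: fully open they stand 13 mm farther back than shut.
Start: joints at [-1.277, 0.286, 1.577, -0, 1.279, -0.15], TCP at [0.29, -0.61, 0.231] pointing down, gripper open.
Joint ranges: [-2.77, 2.77], [-0.9, 2.22], [0.21, 2.48], [-1.53, 4.67], [0.24, 2.81], [-2.84, 2.84]. Speed limits (rad/s): [2.79, 2.79, 3.14, 3.14, 3.14, 3.14].

## Interface

Orientations are given as a unit quaternion [x, y, z, w].
In Python, from plant import ctrl gives the robot as it stands.
- The arm moves only by the shell command python3 inch.py [FORCE], which reads ROWS from standard input. ROWS is a JSON object whose key "moves" holds a list of rows, 1 to 10 of them, each of 7 numbers: dx, dy, dz in units of 5 mm, then a rotation vector rx, ry, rz in rad, then the opening from 0.0 (shut) to 1.0 (fully open); each row is the pose to reach, as a shift and turn from the pose commanded when the command began, along the tool's axes at that moment; what a row does not reach only later rows make up. A row lasts 1/8 s, in which the tool goes at most 0.0625 m and 0.188 rad, less where a joint would pass 70% of its speed; a pose out of reach is approached as far as the arm can. The fingers move at their own pace and stop on an object; FORCE is the grip in N (left out, the last holds). Time passes only in rows, so rows that do not move let the fingers close. It prints the time, the measured TCP pose, the force, the opening and the grip force at its end. Input that does not fit is refused with a message, and nothing moves.
- ctrl.get_state(): the state, without advancing time (a new reading comes with each control period).
- ctrl.read_camera(name): name is "scene" or "side" or "wrist"; returns a dict with "pixels" (400x640x3 uint8, red, green, blue), "camera_matrix" (3x3 intrinsics, pixels), "xyz" and "orientation" of the camera in the world. Camera axes: x right, y down, z forward; pixel columns grow to the right and rows downward; lengths in m; the calibration is good to about 2 mm. The wrist camera is an equidistant fisheye: a pixel r from the principal point sees the ray r / f radians off the axis. A picture is of the moment at which its call begins. There is no depth.
- ctrl.sign_off(): hands the job in; it is judged then, once.
The state is a dict: "time": time; "qpos": joint angles; "dq": joint speeds; "joint_efforts": joint torques, N m; "eef_pos": TCP position; "tcp_rot": TCP orientation; "contact_force": force on the tool from outside, world axes, zero at the start; "wrist_torque": the same for the moment, N m; "opening": opening from 0.0 (shut) to 1.0 (fully open); "finger_force": force on a finger pad.
Only numpy, scipy, OpenCV 4.12 (cv2) and the standard library are available. Lean on these libraries where they do the work, as an engineer would, in place of code of your own. Each camera call takes 0.05 s, during which the arm holds its last target. There are 200 camera calls.

## Working session

There is one attempt and no reset: what is moved stays moved. The work goes in short steps, Python scripts to look and compute and a shell command to move; the robot and the scene stay as the last step left them, time stands still between calls to the robot, and variables do not carry over. Pictures are saved under pics/ and viewed, at most 14 in all, crops included, and the job is handed in when it is done.

```bash
ls; mkdir -p pics; python3 - <<'E'
from plant import ctrl
import cv2
s=ctrl.get_state(); print(s)
for n in ("scene","side","wrist"):
    c=ctrl.read_camera(n); cv2.imwrite(f"pics/{n}0.png",c["pixels"][:,:,::-1]); print(n,c["camera_matrix"],c["xyz"],c["orientation"])
E
```

```text
inch.py
pics
plant.py
{'time': 0.0, 'qpos': array([-1.27701774e+00,  2.87175431e-01,  1.57817956e+00, -6.81350585e-06,
        1.27859905e+00, -1.49999555e-01]), 'dq': array([-0.00173165,  0.00220806, -0.00092933,  0.00078827, -0.00022919,
       -0.00053252]), 'joint_efforts': array([-1.87632133e-03, -4.05983162e+01, -2.92629540e+01, -3.29658287e-04,
        5.74612641e-03,  7.23708752e-06]), 'eef_pos': array([ 0.28964719, -0.60896755,  0.22993928]), 'tcp_rot': array([ 9.75482560e-01,  2.20073580e-01, -8.80590220e-05, -1.17740769e-03]), 'contact_force': array([-1.06178826,  0.45314873, -0.21921679]), 'wrist_torque': array([ 0.00486119, -0.00483133,  0.00762006]), 'finger_force': 0.0, 'opening': 0.9988933922621062}
scene [[445.88807361   0.         316.0826359 ]
 [  0.         445.88807361 201.33213841]
 [  0.           0.           1.        ]] [-0.02580154  0.86198258  0.87622411] [-0.21360287  0.85401516 -0.46073542  0.11293712]
side [[481.67381417   0.         323.32043192]
 [  0.         481.67381417 198.99107408]
 [  0.           0.           1.        ]] [0.4866606  0.65499406 1.08911167] [ 0.00423597  0.93391206 -0.35743962  0.00521969]
wrist [[309.70691629   0.         315.27372404]
 [  0.         309.70691629 197.68737896]
 [  0.           0.           1.        ]] [ 0.35228626 -0.57911202  0.37234274] [ 0.83741783 -0.52868495 -0.0747885   0.11674883]
```
View pics/scene0.png

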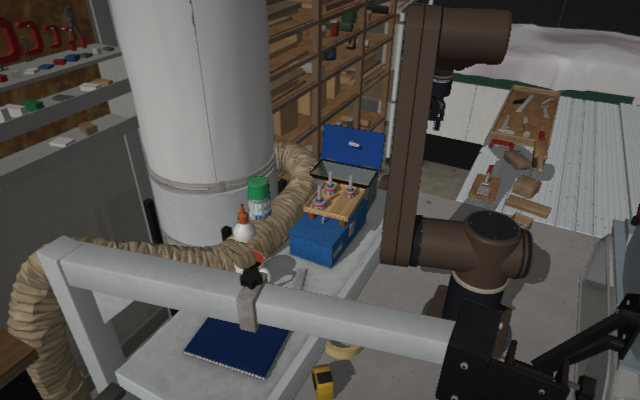

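View pics/side0.png

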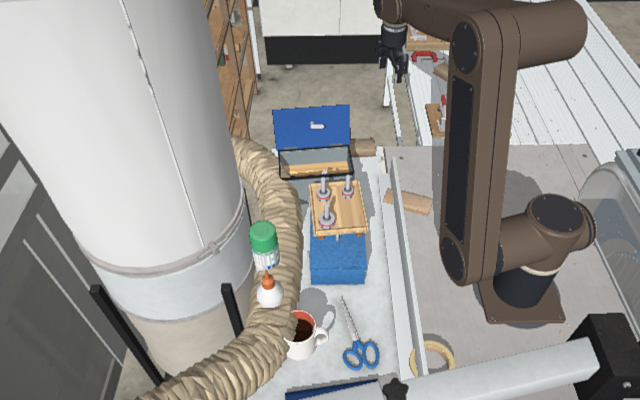

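View pics/wrist0.png

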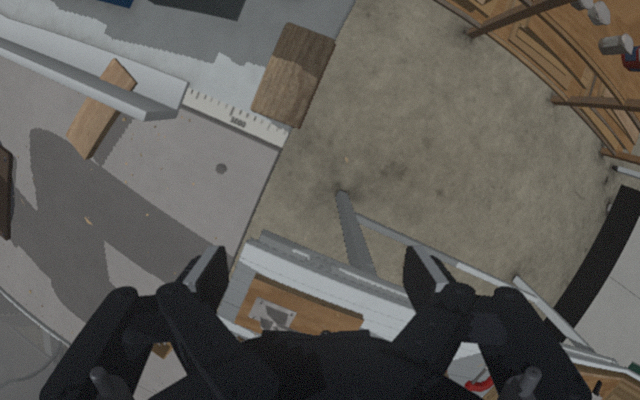

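```bash
python3 - <<'E'
import cv2,numpy as np
a=cv2.imread("pics/scene0.png")[115:265,285:390]; b=cv2.imread("pics/side0.png")[95:245,262:382]
r=lambda i:cv2.resize(i,None,fx=3.5,fy=3.5,interpolation=cv2.INTER_CUBIC)
cv2.imwrite("pics/c1.png",np.hstack([r(a),r(b)]))
E
```

View pics/c1.png

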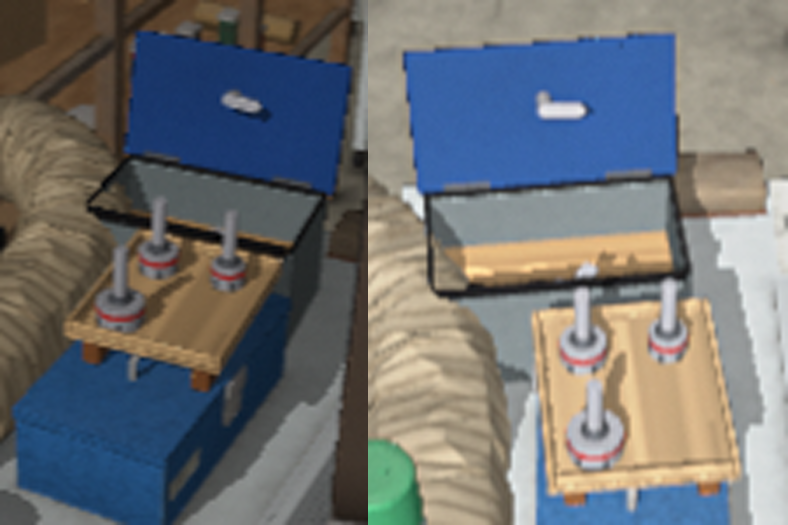

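```bash
cat > h.py <<'E'
import numpy as np, cv2
from scipy.spatial.transform import Rotation as R
from scipy.optimize import least_squares
def ray(c,p):
    K=c["camera_matrix"]; v=np.array([(p[0]-K[0,2])/K[0,0],(p[1]-K[1,2])/K[1,1],1.])
    if c.get("fish"):
        r=np.hypot(v[0],v[1]); v=np.array([v[0]/r*np.sin(r),v[1]/r*np.sin(r),np.cos(r)])
    d=R.from_quat(c["orientation"]).apply(v); return np.array(c["xyz"]),d/np.linalg.norm(d)
def tri(*cp):
    A=np.zeros((3,3));b=np.zeros(3);rs=[ray(c,p) for c,p in cp]
    for o,d in rs: M=np.eye(3)-np.outer(d,d);A+=M;b+=M@o
    X=np.linalg.solve(A,b); return X,max(np.linalg.norm(np.cross(X-o,d)) for o,d in rs)
def plane(c,p,z):
    o,d=ray(c,p); return o+d*(z-o[2])/d[2]
def proj(c,X):
    v=R.from_quat(c["orientation"]).inv().apply(np.asarray(X)-c["xyz"])
    K=c["camera_matrix"]
    if c.get("fish"):
        t=np.arctan2(np.hypot(v[0],v[1]),v[2]);n=v[:2]/np.hypot(v[0],v[1])*t
    else: n=v[:2]/v[2]
    return n*[K[0,0],K[1,1]]+K[:2,2]
def cam(ctrl,n):
    c=ctrl.read_camera(n); c["fish"]=n=="wrist"; return c
E
cat > m.py <<'E'
from h import *
from plant import ctrl
a,b=cam(ctrl,"scene"),cam(ctrl,"side")
P={'Atop':((121,246),(596,385)),'Btop':((158,200),(582,290)),'Ctop':((230,213),(669,283)),
'tray+x+y':((65,330),(550,490)),'tray-x+y':((222,372),(740,480)),
'case+x+y':((90,208),(432,292)),'case-x+y':((293,250),(688,273)),'case-x-y':((325,192),(672,178)),'case+x-y':((130,157),(427,192)),
'lid+x':((138,32),(404,53)),'lid-x':((352,66),(674,35))}
for k,(p,q) in P.items():
    X,e=tri((a,(285+p[0]/3.5,115+p[1]/3.5)),(b,(262+(q[0]-367.5)/3.5,95+q[1]/3.5))); print(k,X.round(4),round(e,4))
E
python3 m.py
```

```text
Atop [ 0.4843 -0.124   0.2002] 0.0014
Btop [ 0.495  -0.2187  0.1957] 0.001
Ctop [ 0.4298 -0.2262  0.1958] 0.0001
tray+x+y [ 0.5185 -0.0884  0.1262] 0.001
tray-x+y [ 0.3796 -0.1027  0.1193] 0.0027
case+x+y [ 0.6168 -0.3116  0.1047] 0.0023
case-x+y [ 0.407  -0.3252  0.1096] 0.0024
case-x-y [ 0.4165 -0.4317  0.1174] 0.0015
case+x-y [ 0.6288 -0.426   0.1073] 0.0008
lid+x [ 0.6389 -0.4586  0.2322] 0.0002
lid-x [ 0.4162 -0.4763  0.2351] 0.0017
```

```bash
cat > go.py <<'E'
# go.py x y z [yaw of tool x axis]: shift+turn in tool axes, tool pointing straight down
import sys
from h import *
from plant import ctrl
s=ctrl.get_state(); T=R.from_quat(s["tcp_rot"]); X=T.as_matrix()
print("t %.2f pos"%s["time"],s["eef_pos"].round(4),"yawx %.4f"%np.arctan2(X[1,0],X[0,0]),"F",s["contact_force"].round(1),"op %.3f"%s["opening"])
a=[float(v) for v in sys.argv[1:]]
if a:
    y=a[3] if len(a)>3 else np.arctan2(X[1,0],X[0,0])
    G=R.from_matrix(np.array([[np.cos(y),np.sin(y),0],[np.sin(y),-np.cos(y),0],[0,0,-1]]).T.T)
    print("d",T.inv().apply(np.array(a[:3])-s["eef_pos"]).round(4),"rot",(T.inv()*G).as_rotvec().round(4))
E
python3 go.py 0.47 -0.25 0.30 1.5708; python3 - <<'E'
from h import *
from plant import ctrl
s=ctrl.get_state();c=cam(ctrl,"wrist");T=R.from_quat(s["tcp_rot"]).inv()
print(T.apply(c["xyz"]-s["eef_pos"]), (T*R.from_quat(c["orientation"])).as_matrix().round(3))
E
```

```text
t 0.25 pos [ 0.2898 -0.6093  0.2306] yawx 0.4438 F [1.1 0.8 0.1] op 1.001
d [ 0.3171 -0.2472 -0.069 ] rot [-9.000e-04 -8.000e-04 -1.127e+00]
[ 0.06943189 -0.00043599 -0.14226935] [[ 0.    -0.961 -0.275]
 [ 1.     0.     0.   ]
 [-0.    -0.275  0.961]]
```

The manual's scale: shifts go in units of 5 mm. Converting my numbers, -0.17 m is -34, 0.29 m is 58.

```bash
echo '{"moves": [[0, 0, -12, 0, 0, 0, 1], [0, 0, -24, 0, 0, 0, 1], [0, 0, -34, 0, 0, 0, 1], [8, -6, -34, 0, 0, -0.16, 1], [16, -12.4, -34, 0, 0, -0.32, 1], [24, -18.6, -34, 0, 0, -0.48, 1], [32, -24.8, -34, 0, 0, -0.64, 1], [40, -31, -34, 0, 0, -0.8, 1], [50, -38, -34, 0, 0, -0.96, 1], [58, -44, -34, 0, 0, -1.127, 1]]}' | python3 inch.py && python3 go.py 0.46 -0.235 0.28 1.5708
```

```text
time: 1.55
eef_pos: [0.458, -0.2844, 0.4015]
tcp_rot: [0.705, 0.709, 0.0, 0.0]
contact_force: [0.2, 0.3, -0.3]
opening: 0.998
finger_force: 0.0
t 1.55 pos [ 0.458  -0.2844  0.4015] yawx 1.5768 F [ 0.2  0.3 -0.3] op 0.998
d [0.0494 0.0022 0.1215] rot [0.0006 0.0002 0.006 ]
```

Scaled: 0.12 m is 24, 0.1 m is 20.

```bash
echo '{"moves": [[4, 0, 10, 0, 0, 0, 1], [10, 0.4, 20, 0, 0, 0, 1], [10, 0.4, 24, 0, 0, 0, 1], [10, 0.4, 24, 0, 0, 0, 1]]}' | python3 inch.py; cat > snap.py <<'E'
import sys,pickle
from h import *
from plant import ctrl
n=sys.argv[1]; c=cam(ctrl,"wrist"); pickle.dump(c,open(f"pics/{n}.pkl","wb")); cv2.imwrite(f"pics/{n}.png",cv2.resize(c["pixels"][:,:,::-1],(800,500),interpolation=cv2.INTER_CUBIC))
E
python3 snap.py w1;  echo '{"moves": [[-10, 0, 0, 0, 0, 0, 1], [-20, 0, 0, 0, 0, 0, 1], [-20, 0, 0, 0, 0, 0, 1]]}' | python3 inch.py; python3 snap.py w2
```

```text
time: 2.05
eef_pos: [0.4589, -0.2365, 0.2803]
tcp_rot: [0.707, 0.707, -0.0, -0.001]
contact_force: [0.2, 0.1, 1.0]
opening: 0.998
finger_force: 0.0
time: 2.48
eef_pos: [0.4595, -0.3411, 0.2841]
tcp_rot: [0.709, 0.705, -0.0, 0.002]
contact_force: [-0.6, 0.4, -0.4]
opening: 1.002
finger_force: 0.0
```

View pics/w1.png

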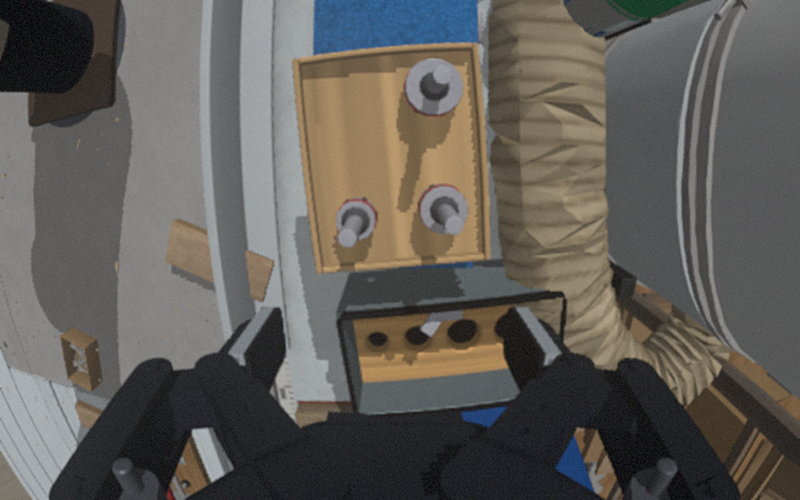

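View pics/w2.png

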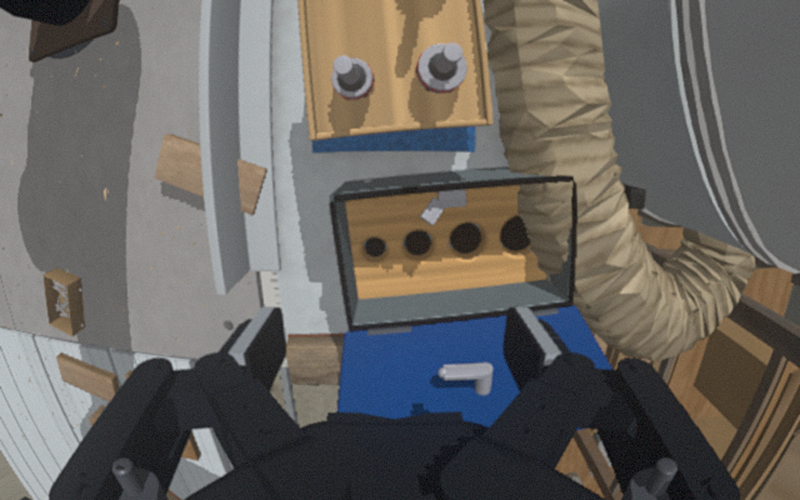

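```bash
cat > m2.py <<'E'
from h import *
from plant import ctrl
import pickle
a,b=cam(ctrl,"scene"),cam(ctrl,"side"); w1,w2=[pickle.load(open(f"pics/{n}.pkl","rb")) for n in("w1","w2")]
S=lambda x,y:(a,(285+x/3.5,115+y/3.5)); D=lambda x,y:(b,(262+(x-367.5)/3.5,95+y/3.5))
W1=lambda x,y:(w1,(x/1.25,y/1.25)); W2=lambda x,y:(w2,(x/1.25,y/1.25))
for n,o in {'Atop':[W1(440,76),S(121,246),D(596,385)],'Btop':[W1(453,224),W2(452,53)],'Ctop':[W1(348,237),W2(345,65)],
'Btop4':[W1(453,224),W2(452,53),S(158,200),D(582,290)],'Ctop4':[W1(348,237),W2(345,65),S(230,213),D(669,283)],
'Bhead':[W1(442,208),W2(442,68)],'Chead':[W1(356,219),W2(353,78)],
'h24':[W1(378,339),W2(375,246)],'h30':[W1(418,335),W2(417,242)],'h36':[W1(463,330),W2(466,238)]}.items():
    X,e=tri(*o); print(n,X.round(4),round(e,4))
print('Ahead@.146',plane(*W1(433,87),.146).round(4),'Bhead',plane(*W1(442,208),.146).round(4),'Chead',plane(*W1(356,219),.146).round(4))
obs=[((6,y,50),W2(*p)) for y,p in ((-80,(375,246)),(-35,(417,242)),(16,(466,238)))]+[((6,y,50),W1(*p)) for y,p in ((-80,(378,339)),(-35,(418,335)),(16,(463,330)))]
obs+=[((-62.5,-108,108),W2(331,195)),((-62.5,108,108),W2(577,177)),((62.5,-108,108),W2(352,327)),((62.5,108,108),W2(573,305))]
obs+=[((-62.5,-108,108),S(293,250)),((62.5,-108,108),S(325,192)),((-62.5,-108,108),D(688,273)),((62.5,-108,108),D(672,178)),((62.5,108,108),D(427,192)),((-62.5,108,108),D(432,292)),((-62.5,108,108),S(90,208)),((62.5,108,108),S(130,157))]
def C(p,L): return R.from_euler('z',p[3]).apply(np.array(L)/1000.)+p[:3]
f=lambda p:np.concatenate([proj(o[0],C(p,L))-o[1] for L,o in obs])
r=least_squares(f,[.51,-.37,0,-1.5],loss='soft_l1',x_scale=[.1,.1,.1,1]); print(r.x.round(4)); print(f(r.x).reshape(-1,2).round(1).tolist())
for y in (-80,-35,16,73): print(y,C(r.x,(6,y,50)).round(4))
E
python3 m2.py; python3 - <<'E'
import cv2
i=cv2.imread("pics/w2.png")[160:340,320:620]; cv2.imwrite("pics/c2.png",cv2.resize(i,None,fx=2.6,fy=2.6,interpolation=cv2.INTER_CUBIC))
E
```

```text
Atop [ 0.4851 -0.128   0.1968] 0.002
Btop [ 0.4946 -0.2177  0.1915] 0.0
Ctop [ 0.4304 -0.2257  0.1931] 0.0004
Btop4 [ 0.4944 -0.2179  0.1959] 0.0013
Ctop4 [ 0.4302 -0.2258  0.1957] 0.0009
Bhead [ 0.4947 -0.2175  0.137 ] 0.0005
Chead [ 0.4299 -0.2255  0.1395] 0.0002
h24 [ 0.4402 -0.3795  0.0468] 0.0001
h30 [ 0.4839 -0.3766  0.0428] 0.0008
h36 [ 0.5356 -0.3739  0.0375] 0.0005
Ahead@.146 [ 0.4855 -0.1285  0.146 ] Bhead [ 0.4931 -0.2159  0.146 ] Chead [ 0.4303 -0.2242  0.146 ]
[ 5.1890e-01 -3.6800e-01  5.0000e-04 -1.4917e+00]
[[-0.5, 1.5], [1.5, 1.8], [2.0, 1.8], [-0.6, 1.9], [0.2, 2.9], [1.0, 3.7], [-0.8, -2.9], [0.1, -1.6], [-3.4, -0.6], [-1.5, -0.5], [-1.7, 2.4], [0.3, 1.7], [0.8, 2.2], [0.2, 0.2], [-1.1, 0.9], [-1.7, 2.0], [-3.8, 1.0], [-1.0, -0.1]]
-80 [ 0.4396 -0.3803  0.0505]
-35 [ 0.4845 -0.3768  0.0505]
16 [ 0.5353 -0.3728  0.0505]
73 [ 0.5922 -0.3683  0.0505]
```

View pics/c2.png

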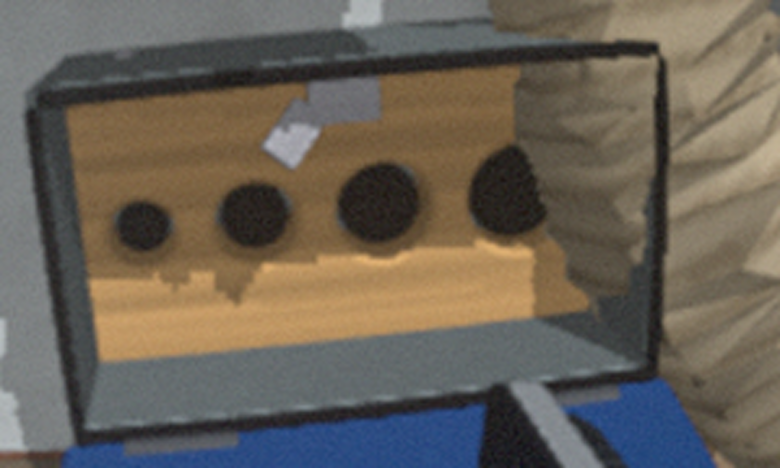

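```bash
python3 go.py 0.4302 -0.2253 0.159 1.5708
```

```text
t 2.62 pos [ 0.4596 -0.3371  0.283 ] yawx 1.5699 F [ 0.1  0.4 -0.9] op 1.000
d [ 0.1119 -0.0297  0.1237] rot [ 0.0018  0.0015 -0.0009]
```

```bash
echo '{"moves": [[11.2, -3, 0, 0, 0, 0, 0.5], [22.4, -6, 0, 0, 0, 0, 0.5], [22.4, -6, 6, 0, 0, 0, 0.5], [22.4, -6, 6, 0, 0, 0, 0.5], [22.4, -6, 6, 0, 0, 0, 0.5]]}' | python3 inch.py 40; python3 go.py 0.4302 -0.2253 0.159 1.5708
```

```text
time: 3.25
eef_pos: [0.4298, -0.2245, 0.2526]
tcp_rot: [0.707, 0.707, 0.0, 0.001]
contact_force: [0.2, -1.1, 0.4]
opening: 0.501
finger_force: 0.0
t 3.25 pos [ 0.4298 -0.2245  0.2526] yawx 1.5712 F [ 0.2 -1.1  0.4] op 0.501
d [-0.0007  0.0003  0.0936] rot [0.0012 0.001  0.0004]
```

Scaled: 0.093 m is 18.6, 0.05 m is 10.

```bash
echo '{"moves": [[0, 0, 10, 0, 0, 0, 0.5], [0, 0, 18.6, 0, 0, 0, 0.5], [0, 0, 18.6, 0, 0, 0, 0.5], [0, 0, 18.6, 0, 0, 0, 0], [0, 0, 18.6, 0, 0, 0, 0], [0, 0, 18.6, 0, 0, 0, 0], [0, 0, 18.6, 0, 0, 0, 0], [0, 0, 10, 0, 0, 0, 0], [0, 0, 0, 0, 0, 0, 0], [0, 0, 0, 0, 0, 0, 0]]}' | python3 inch.py 80; python3 go.py 0.4842 -0.3767 0.25 1.5708; python3 snap.py w3
```

```text
time: 4.5
eef_pos: [0.4312, -0.2259, 0.2567]
tcp_rot: [0.707, 0.707, 0.0, 0.005]
contact_force: [-0.4, 0.1, -1.2]
opening: 0.117
finger_force: 78.0
t 4.50 pos [ 0.4312 -0.2259  0.2567] yawx 1.5710 F [-0.4  0.1 -1.2] op 0.117
d [-0.1508  0.0529  0.0081] rot [0.0077 0.0064 0.0002]
```

View pics/w3.png

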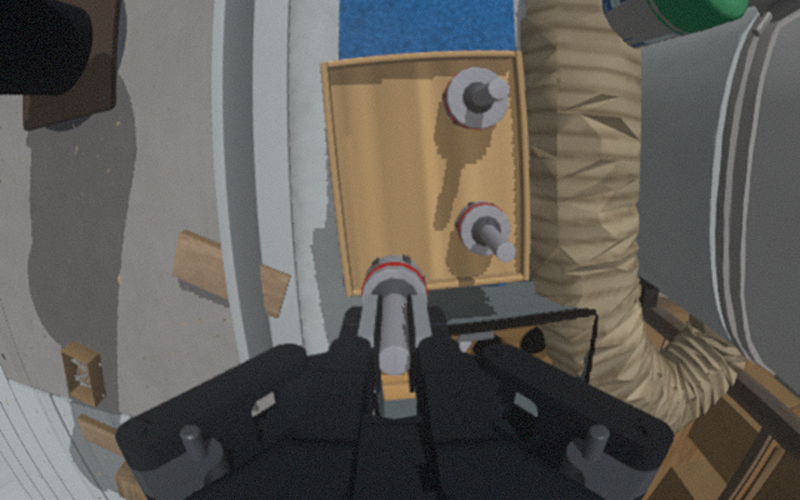

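```bash
python3 - <<'E'
from h import *
import pickle
w=pickle.load(open("pics/w3.pkl","rb"))
f=lambda x,y,z:print(plane(w,(x/1.25,y/1.25),z).round(4))
f(394,360,.2567+.037); f(395,293,.2567-.013); f(395,285,.2567-.013); print(w["xyz"])
E
echo '{"moves": [[0, 0, 0, 0, 0, 0, 0]]}' | python3 inch.py
```

```text
[ 0.4306 -0.2232  0.2937]
[ 0.4314 -0.2211  0.2437]
[ 0.4313 -0.2174  0.2437]
[ 0.4297687  -0.15504713  0.39853393]
time: 4.68
eef_pos: [0.4285, -0.2237, 0.2496]
tcp_rot: [0.707, 0.707, -0.0, -0.002]
contact_force: [-0.1, -0.2, -1.8]
opening: 0.115
finger_force: 78.0
```

Scaled: -0.05 m is -10, 0.05 m is 10.

```bash
echo '{"moves": [[-10, 3.6, 0, 0, 0, 0, 0], [-20, 7.2, 0, 0, 0, 0, 0], [-30.6, 10.8, 0, 0, 0, 0, 0], [-30.6, 10.8, 10, 0, 0, 0, 0], [-30.6, 10.8, 18, 0, 0, 0, 0], [-30.6, 10.8, 18, 0, 0, 0, 0], [-30.6, 10.8, 18, 0, 0, 0, 0], [-30.6, 10.8, 18, 0, 0, 0, 0]]}' | python3 inch.py; python3 go.py 0.4842 -0.3777 0.10 1.5708; python3 snap.py w4;python3 go.py 0.4842 -0.3777 0.10 1.5708; python3 - <<'E'
import cv2
i=cv2.imread("pics/w4.png")[150:450,250:650]; cv2.imwrite("pics/c4.png",cv2.resize(i,None,fx=2,fy=2,interpolation=cv2.INTER_CUBIC))
E
```

```text
time: 5.68
eef_pos: [0.4843, -0.3783, 0.164]
tcp_rot: [0.707, 0.707, -0.0, 0.002]
contact_force: [0.2, -0.0, -1.7]
opening: 0.117
finger_force: 78.2
t 5.67 pos [ 0.4843 -0.3783  0.164 ] yawx 1.5711 F [ 0.2 -0.  -1.7] op 0.117
d [ 0.0008 -0.0003  0.064 ] rot [0.0029 0.0032 0.0003]
t 5.72 pos [ 0.4843 -0.3782  0.1639] yawx 1.5711 F [-0.4 -1.  -2. ] op 0.114
d [ 0.0007 -0.0002  0.0639] rot [0.0029 0.0031 0.0003]
```

View pics/c4.png

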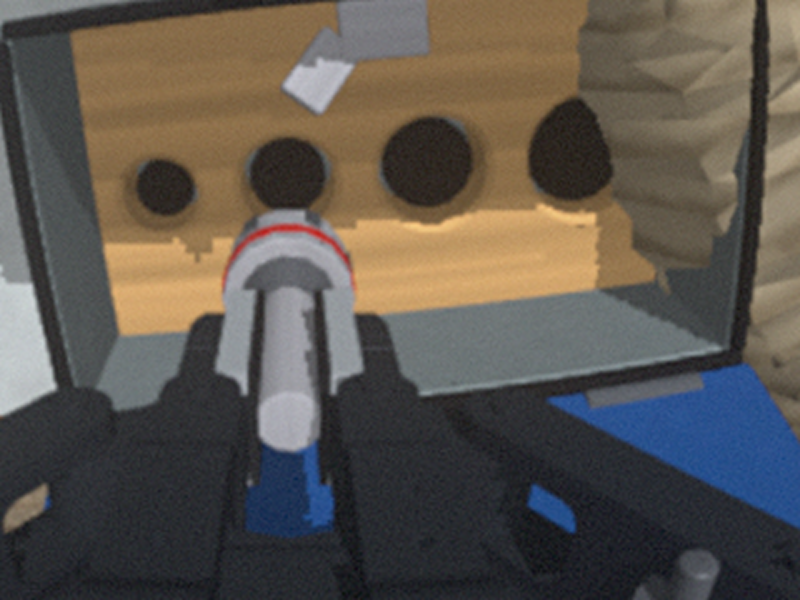

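```bash
python3 - <<'E'
from h import *
import pickle
w=pickle.load(open("pics/w4.pkl","rb"))
f=lambda n,x,y,z:print(n,plane(w,((250+x/2)/1.25,(150+y/2)/1.25),z).round(4))
for h in ((165,187),(288,172),(427,161)): f('hole',*h,.05)
f('shanktop',288,422,.1639+.037); f('underside front',289,209,.129); print(w["xyz"])
E
```

```text
hole [ 0.4416 -0.3794  0.05  ]
hole [ 0.4842 -0.3741  0.05  ]
hole [ 0.532  -0.3701  0.05  ]
shanktop [ 0.4839 -0.3762  0.2009]
underside front [ 0.4843 -0.3628  0.129 ]
[ 0.48355429 -0.3079052   0.30602028]
```

```bash
echo '{"moves": [[0, 0, 8, 0, 0, 0, 0], [0, 0, 14, 0, 0, 0, 0], [0, 0, 15.2, 0, 0, 0, 0], [0, 0, 16.4, 0, 0, 0, 0], [0, 0, 17.4, 0, 0, 0, 0], [0, 0, 17.4, 0, 0, 0, 0]]}' | python3 inch.py; python3 go.py
```

```text
time: 6.48
eef_pos: [0.4838, -0.3779, 0.0753]
tcp_rot: [0.707, 0.707, -0.0, 0.001]
contact_force: [-0.1, -0.6, 0.9]
opening: 0.114
finger_force: 78.9
t 6.47 pos [ 0.4838 -0.3779  0.0753] yawx 1.5708 F [-0.1 -0.6  0.9] op 0.114
```

Scaled: 0.014 m is 2.8, 0.012 m is 2.4.

```bash
echo '{"moves": [[0, 0, 0.6, 0, 0, 0, 0], [0, 0, 1.2, 0, 0, 0, 0], [0, 0, 1.8, 0, 0, 0, 0], [0, 0, 2.4, 0, 0, 0, 0], [0, 0, 2.8, 0, 0, 0, 0], [0, 0, 2.8, 0, 0, 0, 0]]}' | python3 inch.py 100; python3 go.py
```

```text
time: 7.22
eef_pos: [0.4841, -0.3784, 0.0652]
tcp_rot: [0.707, 0.707, -0.0, 0.0]
contact_force: [-5.9, 5.8, 23.4]
opening: 0.11
finger_force: 99.7
t 7.22 pos [ 0.4841 -0.3784  0.0652] yawx 1.5713 F [-5.9  5.8 23.4] op 0.110
```

```bash
echo '{"moves": [[0, 0, 0.6, 0, 0, 0, 0], [0, 0, 0.6, 0, 0, 0, 0]]}' | python3 inch.py 100; python3 go.py
```

```text
time: 7.48
eef_pos: [0.4844, -0.3786, 0.0651]
tcp_rot: [0.707, 0.707, -0.0, -0.0]
contact_force: [-10.6, 8.9, 35.6]
opening: 0.111
finger_force: 101.3
t 7.47 pos [ 0.4844 -0.3786  0.0651] yawx 1.5717 F [-10.6   8.9  35.6] op 0.111
```

Scaled: -0.19 m is -38, -0.16 m is -32.

```bash
echo '{"moves": [[0, 0, -0.6, 0, 0, 0, 0.35], [0, 0, -0.6, 0, 0, 0, 0.35], [0, 0, -0.6, 0, 0, 0, 0.35], [0, 0, -10, 0, 0, 0, 0.35], [0, 0, -20, 0, 0, 0, 0.35], [0, 0, -32, 0, 0, 0, 0.35], [0, 0, -38, 0, 0, 0, 0.5], [0, 0, -38, 0, 0, 0, 0.5]]}' | python3 inch.py 40; python3 go.py .4942 -.217 .25 1.5708; python3 snap.py w5; python3 - <<'E'
import cv2
i=cv2.imread("pics/w5.png")[0:420,250:650]; cv2.imwrite("pics/c5.png",cv2.resize(i,None,fx=1.4,fy=1.4,interpolation=cv2.INTER_CUBIC))
E
```

```text
time: 8.48
eef_pos: [0.4843, -0.3784, 0.25]
tcp_rot: [0.707, 0.707, -0.0, 0.003]
contact_force: [0.2, 0.4, -0.4]
opening: 0.501
finger_force: 0.0
t 8.47 pos [ 0.4843 -0.3784  0.25  ] yawx 1.5708 F [ 0.2  0.4 -0.4] op 0.501
d [ 0.1614  0.0099 -0.0006] rot [0.0037 0.004  0.    ]
```

View pics/c5.png

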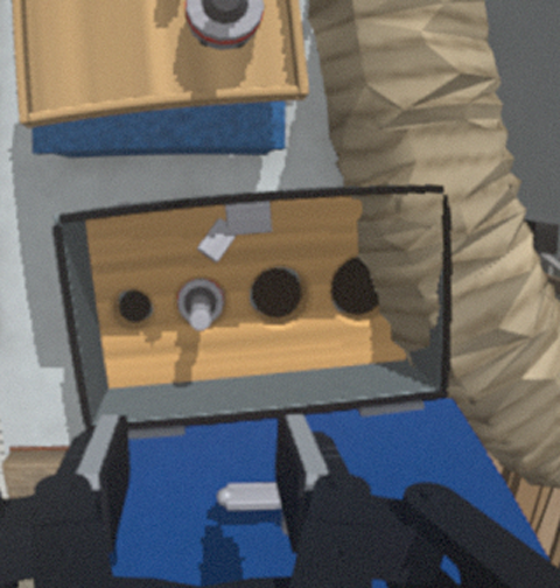

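```bash
python3 - <<'E'
from h import *
import pickle
w=pickle.load(open("pics/w5.pkl","rb")); print(proj(w,(.4942,-.217,.146))*1.25, "seen 411,8")
E
echo '{"moves": [[10, 0.6, 0, 0, 0, 0, 0.5], [20, 1.2, 0, 0, 0, 0, 0.5], [32.2, 2, 0, 0, 0, 0, 0.5], [32.2, 2, 0, 0, 0, 0, 0.5], [32.2, 2, 9, 0, 0, 0, 0.5], [32.2, 2, 9, 0, 0, 0, 0.5], [32.2, 2, 9, 0, 0, 0, 0.5]]}' | python3 inch.py 40; python3 go.py .4942 -.217 .159 1.5708
```

```text
[409.87079101   0.78986723] seen 411,8
time: 9.4
eef_pos: [0.4931, -0.217, 0.202]
tcp_rot: [0.707, 0.707, -0.0, -0.001]
contact_force: [-0.1, -0.4, 0.9]
opening: 0.5
finger_force: 0.0
t 9.40 pos [ 0.4931 -0.217   0.202 ] yawx 1.5699 F [-0.1 -0.4  0.9] op 0.500
d [0.     0.0012 0.043 ] rot [-0.0012 -0.0007 -0.0009]
```

Scaled: -0.05 m is -10, 0.043 m is 8.6.

```bash
echo '{"moves": [[0, 0.2, 8.6, 0, 0, 0, 0.5], [0, 0.2, 8.6, 0, 0, 0, 0.5], [0, 0.2, 8.6, 0, 0, 0, 0], [0, 0.2, 8.6, 0, 0, 0, 0], [0, 0.2, 8.6, 0, 0, 0, 0], [0, 0.2, 8.6, 0, 0, 0, 0], [0, 0.2, 0, 0, 0, 0, 0], [0, 0.2, -10, 0, 0, 0, 0], [0, 0.2, -10, 0, 0, 0, 0], [0, 0.2, -10, 0, 0, 0, 0]]}' | python3 inch.py 80; python3 go.py 0.5352 -0.3738 0.164 1.5708
```

```text
time: 10.65
eef_pos: [0.4937, -0.2159, 0.2512]
tcp_rot: [0.707, 0.707, -0.0, -0.001]
contact_force: [-0.2, 0.2, -1.4]
opening: 0.114
finger_force: 78.0
t 10.65 pos [ 0.4937 -0.2159  0.2512] yawx 1.5709 F [-0.2  0.2 -1.4] op 0.114
d [-0.158   0.0416  0.087 ] rot [-0.0015 -0.0011  0.0001]
```

Scaled: -0.1 m is -20, -0.158 m is -31.6.

```bash
echo '{"moves": [[-10, 2.6, 0, 0, 0, 0, 0], [-20, 5.4, 0, 0, 0, 0, 0], [-31.6, 8.4, 0, 0, 0, 0, 0], [-31.6, 8.4, 8, 0, 0, 0, 0], [-31.6, 8.4, 17.4, 0, 0, 0, 0], [-31.6, 8.4, 17.4, 0, 0, 0, 0], [-31.6, 8.4, 17.4, 0, 0, 0, 0], [-31.6, 8.4, 17.4, 0, 0, 0, 0]]}' | python3 inch.py; python3 snap.py w6;python3 go.py 0.5352 -0.3738 0.077 1.5708; python3 - <<'E'
import cv2
i=cv2.imread("pics/w6.png")[150:450,250:650]; cv2.imwrite("pics/c6.png",cv2.resize(i,None,fx=2,fy=2,interpolation=cv2.INTER_CUBIC))
E
```

```text
time: 11.65
eef_pos: [0.5374, -0.3752, 0.1682]
tcp_rot: [0.707, 0.707, 0.0, 0.002]
contact_force: [-0.4, 0.1, -1.7]
opening: 0.115
finger_force: 78.3
t 11.70 pos [ 0.5374 -0.3752  0.1682] yawx 1.5711 F [ 0.2 -0.1 -1.1] op 0.113
d [ 0.0016 -0.0025  0.0912] rot [0.0034 0.0032 0.0003]
```

View pics/c6.png

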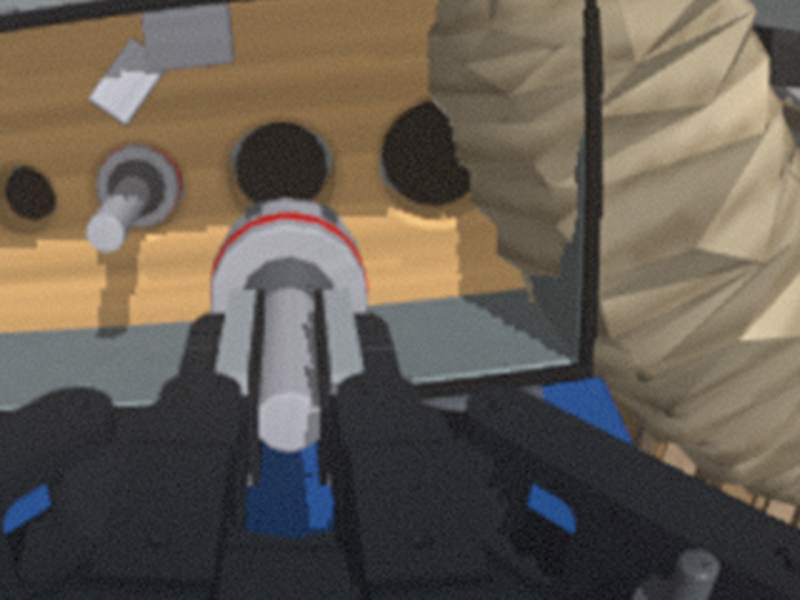

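```bash
python3 - <<'E'
from h import *
import pickle
w5,w=[pickle.load(open(f"pics/{n}.pkl","rb")) for n in("w5","w6")]
q=lambda x,y:((250+x/2)/1.25,(150+y/2)/1.25)
print("30 top",tri((w,q(104,235)),(w5,((250+200/1.4)/1.25,(322/1.4)/1.25))))
f=lambda n,x,y,z:print(n,plane(w,q(x,y),z).round(4))
f('30top@.1',104,235,.1); f('30head@.05',139,187,.05)
f('h36 seat',282,162,.038); f('h24',30,193,.038); f('h36 mouth?',281,163,.05)
z=.1682; f('shanktop',288,422,z+.037); f('und front',290,197,z-.035); print(w["xyz"])
E
```

```text
30 top (array([ 0.48335094, -0.37865533,  0.09944221]), np.float64(0.0003683339030522489))
30top@.1 [ 0.4834 -0.3781  0.1   ]
30head@.05 [ 0.4848 -0.3775  0.05  ]
h36 seat [ 0.5352 -0.3715  0.038 ]
h24 [ 0.4395 -0.3831  0.038 ]
h36 mouth? [ 0.535  -0.3689  0.05  ]
shanktop [ 0.537  -0.373   0.2052]
und front [ 0.5376 -0.3568  0.1332]
[ 0.53661516 -0.30482757  0.31026892]
```

Scaled: 0.091 m is 18.2, 0.086 m is 17.2.

```bash
echo '{"moves": [[0.2, -0.4, 0, 0, 0, 0, 0], [0.2, -0.4, 8, 0, 0, 0, 0], [0.2, -0.4, 14, 0, 0, 0, 0], [0.2, -0.4, 16, 0, 0, 0, 0], [0.2, -0.4, 17.2, 0, 0, 0, 0], [0.2, -0.4, 18.2, 0, 0, 0, 0], [0.2, -0.4, 18.2, 0, 0, 0, 0]]}' | python3 inch.py; python3 go.py
```

```text
time: 12.58
eef_pos: [0.535, -0.374, 0.0753]
tcp_rot: [0.707, 0.707, 0.0, 0.001]
contact_force: [0.2, -0.3, 0.8]
opening: 0.115
finger_force: 79.3
t 12.57 pos [ 0.535  -0.374   0.0753] yawx 1.5708 F [ 0.2 -0.3  0.8] op 0.115
```

Scaled: 0.016 m is 3.2, 0.015 m is 3.

```bash
echo '{"moves": [[0, 0, 0.6, 0, 0, 0, 0], [0, 0, 1.2, 0, 0, 0, 0], [0, 0, 1.8, 0, 0, 0, 0], [0, 0, 2.4, 0, 0, 0, 0], [0, 0, 3, 0, 0, 0, 0], [0, 0, 3.2, 0, 0, 0, 0], [0, 0, 3.2, 0, 0, 0, 0]]}' | python3 inch.py 100; python3 go.py
```

```text
time: 13.45
eef_pos: [0.5354, -0.3746, 0.0656]
tcp_rot: [0.707, 0.707, -0.0, 0.0]
contact_force: [-8.2, 6.9, 29.2]
opening: 0.105
finger_force: 100.5
t 13.45 pos [ 0.5354 -0.3746  0.0656] yawx 1.5716 F [-8.2  6.9 29.2] op 0.105
```

```bash
echo '{"moves": [[0, 0, -0.6, 0, 0, 0, 0.35], [0, 0, -0.6, 0, 0, 0, 0.35], [0, 0, -0.6, 0, 0, 0, 0.35], [0, 0, -10, 0, 0, 0, 0.35], [0, 0, -20, 0, 0, 0, 0.35], [0, 0, -32, 0, 0, 0, 0.35], [0, 0, -38, 0, 0, 0, 0.5], [10, -2, -38, 0, 0, 0, 0.5], [20, -4, -38, 0, 0, 0, 0.5], [22, -4, -38, 0, 0, 0, 0.5]]}' | python3 inch.py 40;echo '{"moves": [[0, 0, 0, 0, 0, 0, 0.5], [0, 0, 0, 0, 0, 0, 0.5]]}' | python3 inch.py; python3 go.py .4853 -.128 .25 1.5708; python3 snap.py w7
```

```text
time: 14.7
eef_pos: [0.5134, -0.2606, 0.247]
tcp_rot: [0.706, 0.708, -0.0, -0.001]
contact_force: [-0.9, -0.2, -0.1]
opening: 0.499
finger_force: 0.0
time: 14.95
eef_pos: [0.5145, -0.2645, 0.248]
tcp_rot: [0.707, 0.707, -0.0, -0.0]
contact_force: [0.2, -1.1, -0.4]
opening: 0.504
finger_force: 0.0
t 14.95 pos [ 0.5145 -0.2645  0.248 ] yawx 1.5700 F [ 0.2 -1.1 -0.4] op 0.504
d [ 0.1365 -0.0293 -0.002 ] rot [-0.0003  0.0002 -0.0008]
```

View pics/w7.png

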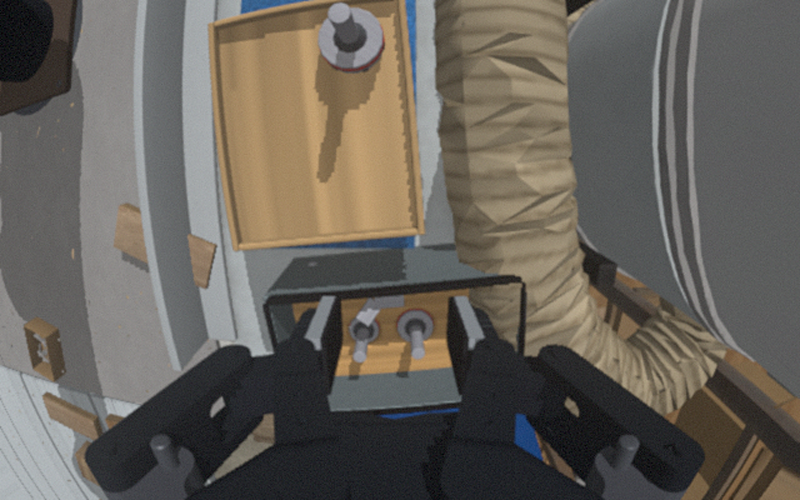

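The manual's scale: shifts go in units of 5 mm. Converting my numbers, 0.05 m is 10, 0.136 m is 27.2.

```bash
python3 - <<'E'
from h import *
import pickle
w=pickle.load(open("pics/w7.pkl","rb")); w1=pickle.load(open("pics/w1.pkl","rb"))
print(tri((w,(341/1.25,13/1.25)),(w1,(440/1.25,76/1.25))), plane(w,(351/1.25,38/1.25),.146), plane(w,(341/1.25,13/1.25),.196))
E
echo '{"moves": [[10, -2, 0, 0, 0, 0, 0.5], [20, -4, 0, 0, 0, 0, 0.5], [27.2, -5.8, 0, 0, 0, 0, 0.5], [27.2, -5.8, 9, 0, 0, 0, 0.5], [27.2, -5.8, 9, 0, 0, 0, 0.5], [27.2, -5.8, 9, 0, 0, 0, 0.5]]}' | python3 inch.py 40; python3 go.py .4853 -.128 .159 1.5708
```

```text
(array([ 0.48608724, -0.12667438,  0.18934195]), np.float64(0.000994048459430963)) [ 0.48719753 -0.12861799  0.146     ] [ 0.48752918 -0.12808285  0.196     ]
time: 15.75
eef_pos: [0.486, -0.1284, 0.2043]
tcp_rot: [0.708, 0.707, 0.0, 0.0]
contact_force: [-0.3, -0.4, 0.3]
opening: 0.496
finger_force: 0.0
t 15.75 pos [ 0.486  -0.1284  0.2043] yawx 1.5697 F [-0.3 -0.4  0.3] op 0.496
d [ 0.0005 -0.0007  0.0453] rot [ 0.0007  0.0004 -0.0011]
```

```bash
echo '{"moves": [[0, 0, 9, 0, 0, 0, 0.5], [0, 0, 9, 0, 0, 0, 0.5], [0, 0, 9, 0, 0, 0, 0], [0, 0, 9, 0, 0, 0, 0], [0, 0, 9, 0, 0, 0, 0], [0, 0, 9, 0, 0, 0, 0], [0, 0, 0, 0, 0, 0, 0], [0, 0, -10, 0, 0, 0, 0], [0, 0, -10, 0, 0, 0, 0], [0, 0, -10, 0, 0, 0, 0]]}' | python3 inch.py 80; python3 go.py 0.592 -0.3695 0.18 1.5708
```

```text
time: 17.0
eef_pos: [0.4847, -0.127, 0.2525]
tcp_rot: [0.707, 0.707, -0.0, -0.001]
contact_force: [-0.0, -0.7, -1.9]
opening: 0.119
finger_force: 78.1
t 17.00 pos [ 0.4847 -0.127   0.2525] yawx 1.5709 F [-0.  -0.7 -1.9] op 0.119
d [-0.2426  0.1074  0.0721] rot [-0.0012 -0.0007  0.0001]
```

Scaled: -0.12 m is -24, -0.243 m is -48.6.

```bash
echo '{"moves": [[-12, 0, 0, 0, 0, 0, 0], [-24, 0, 0, 0, 0, 0, 0], [-36, 6, 0, 0, 0, 0, 0], [-46, 12, 0, 0, 0, 0, 0], [-48.6, 18, 0, 0, 0, 0, 0], [-48.6, 21.6, 0, 0, 0, 0, 0], [-48.6, 21.6, 4, 0, 0, 0, 0], [-48.6, 21.6, 8, 0, 0, 0, 0], [-48.6, 21.6, 10, 0, 0, 0, 0], [-48.6, 21.6, 10, 0, 0, 0, 0]]}' | python3 inch.py;python3 snap.py w8; python3 go.py 0.592 -0.3695 0.077 1.5708;python3 - <<'E'
import cv2
i=cv2.imread("pics/w8.png")[150:450,200:600]; cv2.imwrite("pics/c8.png",cv2.resize(i,None,fx=2,fy=2,interpolation=cv2.INTER_CUBIC))
E
```

```text
time: 18.25
eef_pos: [0.5921, -0.3696, 0.2012]
tcp_rot: [0.707, 0.707, -0.0, -0.002]
contact_force: [-0.0, 1.2, -2.5]
opening: 0.119
finger_force: 78.5
t 18.30 pos [ 0.5928 -0.3701  0.2028] yawx 1.5707 F [ 1.1 -0.1 -1.4] op 0.116
d [ 0.0005 -0.0007  0.1258] rot [-0.0008 -0.0006 -0.0001]
```

View pics/c8.png

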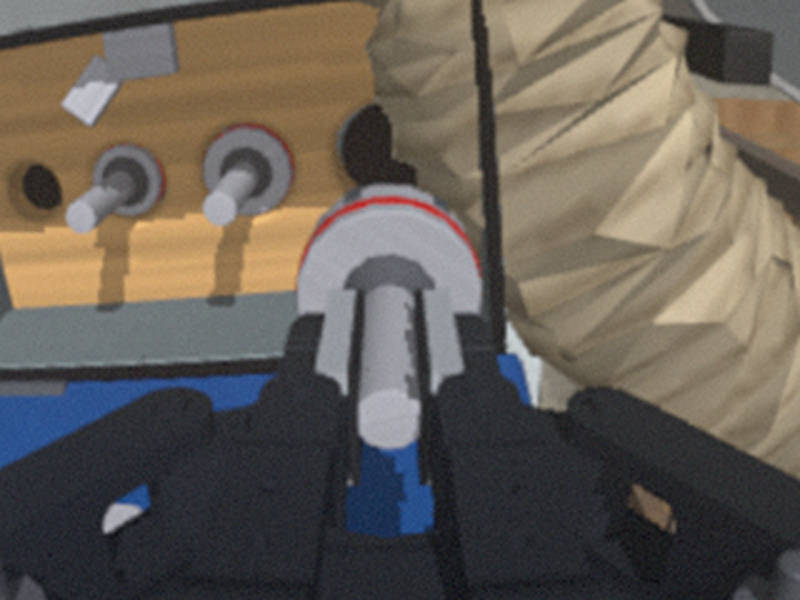

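Scaled: 0.082 m is 16.4, 0.075 m is 15.

```bash
echo '{"moves": [[0, -0.1, 3, 0, 0, 0, 0], [0, -0.1, 6, 0, 0, 0, 0], [0, -0.1, 9, 0, 0, 0, 0], [0, -0.1, 11, 0, 0, 0, 0], [0, -0.1, 13, 0, 0, 0, 0], [0, -0.1, 15, 0, 0, 0, 0], [0, -0.1, 16.4, 0, 0, 0, 0]]}' | python3 inch.py; echo '{"moves": [[0, 0, 2, 0, 0, 0, 0], [0, 0, 4, 0, 0, 0, 0], [0, 0, 6, 0, 0, 0, 0], [0, 0, 7.6, 0, 0, 0, 0], [0, 0, 8.6, 0, 0, 0, 0], [0, 0, 8.6, 0, 0, 0, 0]]}' | python3 inch.py; python3 go.py
```

```text
time: 19.18
eef_pos: [0.5928, -0.3703, 0.1207]
tcp_rot: [0.707, 0.707, -0.0, -0.0]
contact_force: [0.2, 0.3, -1.3]
opening: 0.117
finger_force: 78.5
time: 19.92
eef_pos: [0.5926, -0.3702, 0.0778]
tcp_rot: [0.707, 0.707, -0.0, -0.0]
contact_force: [-0.6, 0.7, -1.9]
opening: 0.119
finger_force: 78.5
t 19.93 pos [ 0.5926 -0.3702  0.0778] yawx 1.5708 F [-0.6  0.7 -1.9] op 0.119
```

```bash
echo '{"moves": [[0, 0, 0.6, 0, 0, 0, 0], [0, 0, 1.2, 0, 0, 0, 0], [0, 0, 1.8, 0, 0, 0, 0], [0, 0, 2.4, 0, 0, 0, 0], [0, 0, 3, 0, 0, 0, 0], [0, 0, 3.6, 0, 0, 0, 0], [0, 0, 3.6, 0, 0, 0, 0]]}' | python3 inch.py 100; python3 go.py
```

```text
time: 20.8
eef_pos: [0.5931, -0.3704, 0.065]
tcp_rot: [0.707, 0.707, -0.0, -0.0]
contact_force: [-8.4, 5.6, 15.5]
opening: 0.115
finger_force: 100.2
t 20.80 pos [ 0.5931 -0.3704  0.065 ] yawx 1.5714 F [-8.4  5.6 15.5] op 0.115
```

Scaled: 0.004 m is 0.8, 0.003 m is 0.6.

```bash
echo '{"moves": [[0, 0, 0.6, 0, 0, 0, 0], [0, 0, 0.8, 0, 0, 0, 0], [0, 0, 0.8, 0, 0, 0, 0]]}' | python3 inch.py 100; python3 go.py
```

```text
time: 21.18
eef_pos: [0.5932, -0.3705, 0.0649]
tcp_rot: [0.707, 0.708, -0.0, -0.001]
contact_force: [-14.2, 11.1, 28.1]
opening: 0.108
finger_force: 102.9
t 21.18 pos [ 0.5932 -0.3705  0.0649] yawx 1.5719 F [-14.2  11.1  28.1] op 0.108
```

```bash
echo '{"moves": [[0, 0, -0.6, 0, 0, 0, 0.35], [0, 0, -0.6, 0, 0, 0, 0.35], [0, 0, -0.6, 0, 0, 0, 0.35], [0, 0, -10, 0, 0, 0, 0.35], [0, 0, -20, 0, 0, 0, 0.35], [0, 0, -32, 0, 0, 0, 0.35], [0, 0, -40, 0, 0, 0, 0], [0, 0, -48, 0, 0, 0, 0], [0, 0, -48, 0, 0, 0, 0]]}' | python3 inch.py 40; python3 - <<'E'
from h import *
from plant import ctrl
b=cam(ctrl,"side")
p=b["pixels"].astype(int)
m=((p[...,2]>110)&(p[...,2]-p[...,0]>60)); m[170:]=0
ys,xs=np.nonzero(m); print(xs.min(),xs.max(),ys.min(),ys.max())
E
python3 go.py .437 -.52 .305 1.5708
```

```text
time: 22.3
eef_pos: [0.5946, -0.3719, 0.303]
tcp_rot: [0.707, 0.707, 0.0, 0.006]
contact_force: [0.7, -0.4, 0.0]
opening: -0.002
finger_force: 0.0
272 349 104 149
t 22.35 pos [ 0.5937 -0.3712  0.2994] yawx 1.5708 F [ 0.  -0.8  0.1] op 0.001
d [-0.1488 -0.1567 -0.0057] rot [0.0048 0.0042 0.    ]
```

```bash
python3 snap.py w9; echo '{"moves": [[0, 0, 12, 0, 0, 0, 0], [0, 0, 24, 0, 0, 0, 0], [0, 0, 34, 0, 0, 0, 0], [0, 0, 38, 0, 0, 0, 0], [0, 0, 39.2, 0, 0, 0, 0], [0, 0, 40, 0, 0, 0, 0], [0, 0, 40.8, 0, 0, 0, 0], [0, 0, 40.8, 0, 0, 0, 0]]}' | python3 inch.py ; python3 go.py
```

```text
time: 23.4
eef_pos: [0.5946, -0.3716, 0.1001]
tcp_rot: [0.707, 0.707, 0.0, 0.002]
contact_force: [-6.3, 5.5, 19.6]
opening: -0.004
finger_force: 9.5
t 23.40 pos [ 0.5946 -0.3716  0.1001] yawx 1.5713 F [-6.3  5.5 19.6] op -0.004
```

Scaled: -0.058 m is -11.6, -0.004 m is -0.8.

```bash
echo '{"moves": [[0, 0, -6, 0, 0, 0, 0], [-0.8, -6, -6, 0, 0, 0, 0], [-0.8, -11.6, -6, 0, 0, 0, 0], [-0.8, -11.6, -2, 0, 0, 0, 0], [-0.8, -11.6, -0.8, 0, 0, 0, 0], [-0.8, -11.6, 0, 0, 0, 0, 0], [-0.8, -11.6, 0.2, 0, 0, 0, 0]]}' | python3 inch.py ; echo '{"moves": [[0, 0, -6, 0, 0, 0, 0], [-0.8, -6, -6, 0, 0, 0, 0], [-0.8, -10.2, -6, 0, 0, 0, 0], [-0.8, -10.2, -2, 0, 0, 0, 0], [-0.8, -10.2, -0.8, 0, 0, 0, 0], [-0.8, -10.2, 0, 0, 0, 0, 0], [-0.8, -10.2, 0.2, 0, 0, 0, 0]]}' | python3 inch.py; python3 go.py .437 -.371 .31 1.5708
```

```text
time: 24.28
eef_pos: [0.5392, -0.3779, 0.1003]
tcp_rot: [0.707, 0.707, -0.0, 0.006]
contact_force: [-6.0, 3.3, 29.1]
opening: 0.002
finger_force: 14.3
time: 25.15
eef_pos: [0.49, -0.3836, 0.1001]
tcp_rot: [0.707, 0.707, -0.0, 0.008]
contact_force: [-3.2, 3.7, 33.4]
opening: 0.001
finger_force: 16.9
t 25.15 pos [ 0.49   -0.3836  0.1001] yawx 1.5716 F [-3.2  3.7 33.4] op 0.001
d [ 0.0101 -0.0505 -0.2106] rot [0.0115 0.0121 0.0008]
```

```bash
echo '{"moves": [[0, 0, -12, 0, 0, 0, 0], [0, 0, -24, 0, 0, 0, 0], [0, 0, -36, 0, 0, 0, 0], [0, -6, -42, 0, 0, 0, 0], [-6, -10.6, -42, 0, 0, 0, 0], [-18, -10.6, -42, 0, 0, 0, 0], [-27.4, -10.6, -42, 0, 0, 0, 0], [-27.4, -10.6, -42, 0, 0, 0, 0], [-27.4, -10.6, -42, 0, 0, 0, 0]]}' | python3 inch.py ; python3 go.py .437 -.52 .205 1.5708
```

```text
time: 26.28
eef_pos: [0.4316, -0.5148, 0.2982]
tcp_rot: [0.707, 0.707, 0.001, -0.001]
contact_force: [-0.8, -0.4, 0.1]
opening: 0.002
finger_force: 0.0
t 26.27 pos [ 0.4316 -0.5148  0.2982] yawx 1.5713 F [-0.8 -0.4  0.1] op 0.002
d [-0.0054  0.0055  0.0931] rot [-0.001  -0.0029  0.0005]
```

```bash
echo '{"moves": [[-1, 0.8, 0, 0, 0, 0, 0], [-1, 0.8, 6, 0, 0, 0, 0], [-1, 0.8, 12, 0, 0, 0, 0], [-1, 0.8, 17, 0, 0, 0, 0], [-1, 0.8, 18.6, 0, 0, 0, 0], [-1, 0.8, 18.6, 0, 0, 0, 0], [3, 0.8, 18.6, 0, 0, 0, 0], [6, 0.8, 18.6, 0, 0, 0, 0], [8, 0.8, 18.6, 0, 0, 0, 0]]}' | python3 inch.py; echo '{"moves": [[2.4, 0, 0, 0, 0, 0, 0], [4.8, 0, 0, 0, 0, 0, 0], [7.2, 0, 0, 0, 0, 0, 0], [9.6, 0, 0, 0, 0, 0, 0]]}' | python3 inch.py; python3 go.py
```

```text
time: 27.4
eef_pos: [0.4354, -0.4764, 0.2102]
tcp_rot: [0.707, 0.707, -0.001, 0.003]
contact_force: [-0.4, -3.3, 3.2]
opening: -0.004
finger_force: 1.7
time: 27.9
eef_pos: [0.4344, -0.426, 0.2062]
tcp_rot: [0.707, 0.707, 0.0, -0.001]
contact_force: [-0.0, -3.8, -0.3]
opening: -0.002
finger_force: 1.4
t 27.90 pos [ 0.4344 -0.426   0.2062] yawx 1.5706 F [-0.  -3.8 -0.3] op -0.002
```

```bash
echo '{"moves": [[2.4, 0, 0, 0, 0, 0, 0], [4.8, 0, 0, 0, 0, 0, 0], [7.2, 0, 0, 0, 0, 0, 0], [9.6, 0, 0, 0, 0, 0, 0], [12, 0, 0, 0, 0, 0, 0], [14, 0, 0, 0, 0, 0, 0], [14, 0, -8, 0, 0, 0, 0], [14, 0, -20, 0, 0, 0, 0]]}' | python3 inch.py; python3 go.py .5173 -.3481 .25 3.12; echo '{"moves": [[0, 0, 0, 0, 0, 0, 0], [0, 0, 0, 0, 0, 0, 0]]}' | python3 inch.py >/dev/null; python3 - <<'E'
from h import *
from plant import ctrl
p=cam(ctrl,"side")["pixels"].astype(int)
m=((p[...,2]>110)&(p[...,2]-p[...,0]>60)); m[230:]=0
ys,xs=np.nonzero(m); print(len(xs),xs.min(),xs.max(),ys.min(),ys.max())
E
```

```text
time: 28.9
eef_pos: [0.4339, -0.3555, 0.3055]
tcp_rot: [0.707, 0.707, 0.001, -0.003]
contact_force: [0.0, -1.8, 0.9]
opening: 0.001
finger_force: 0.0
t 28.90 pos [ 0.4339 -0.3555  0.3055] yawx 1.5711 F [ 0.  -1.8  0.9] op 0.001
d [0.007  0.0836 0.0552] rot [ 1.1000e-03 -7.7000e-03 -1.5489e+00]
407 275 355 147 229
```

```bash
echo '{"moves": [[1.4, 2, 0, 0, 0, -0.17, 0.6], [1.4, 4, 0, 0, 0, -0.34, 0.6], [1.4, 6, 0, 0, 0, -0.51, 0.6], [1.4, 8, 0, 0, 0, -0.68, 0.6], [1.4, 10, 0, 0, 0, -0.85, 0.6], [1.4, 12, 0, 0, 0, -1.02, 0.6], [1.4, 14, 0, 0, 0, -1.19, 0.6], [1.4, 16.6, 0, 0, 0, -1.37, 0.6], [1.4, 16.6, 0, 0, 0, -1.549, 0.6], [1.4, 16.6, 0, 0, 0, -1.549, 0.6]]}' | python3 inch.py; for i in 1 2 3; do echo '{"moves": [[0, 0, 0, 0, 0, 0, 0.6], [0, 0, 0, 0, 0, 0, 0.6], [0, 0, 0, 0, 0, 0, 0.6], [0, 0, 0, 0, 0, 0, 0.6], [0, 0, 0, 0, 0, 0, 0.6], [0, 0, 0, 0, 0, 0, 0.6], [0, 0, 0, 0, 0, 0, 0.6], [0, 0, 0, 0, 0, 0, 0.6], [0, 0, 0, 0, 0, 0, 0.6], [0, 0, 0, 0, 0, 0, 0.6]]}' | python3 inch.py >/dev/null; done; python3 go.py .5173 -.3481 .25 3.12; python3 - <<'E'
from h import *
from plant import ctrl
import pickle
o=[]
for n in ("wrist","side"):
    c=cam(ctrl,n); pickle.dump(c,open(f"pics/s_{n}.pkl","wb")); o.append(c["pixels"][:,:,::-1])
k=cv2.resize(o[1][120:220,250:390],(560,400),interpolation=cv2.INTER_CUBIC)[:, :400]
w=cv2.resize(o[0],(400,250)); top=np.hstack([w,np.zeros((250,400,3),np.uint8)])
cv2.imwrite("pics/m1.png",np.vstack([cv2.resize(o[0],(800,500))[:, :]])); cv2.imwrite("pics/m2.png",k)
E
```

```text
time: 30.45
eef_pos: [0.5173, -0.3497, 0.3047]
tcp_rot: [0.012, 1.0, 0.002, -0.002]
contact_force: [-0.5, -0.1, 0.2]
opening: 0.599
finger_force: 0.0
t 34.20 pos [ 0.5178 -0.3504  0.3073] yawx 3.1198 F [ 1.1 -0.4  0.4] op 0.598
d [0.0005 0.0022 0.0573] rot [ 0.     -0.     -0.0002]
```

View pics/m1.png

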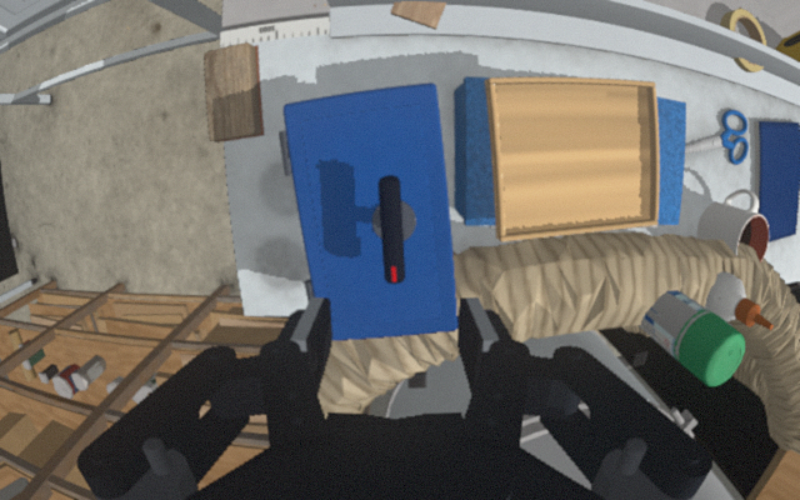

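```bash
python3 - <<'E'
from h import *
import pickle
w=pickle.load(open("pics/s_wrist.pkl","rb"))
a,b=[plane(w,(x/1.25,y/1.25),.170) for x,y in ((389,178),(395.5,282))]
print(a,b,(a+b)/2,np.linalg.norm(a-b),np.arctan2(*(b-a)[[1,0]]))
E
```

```text
[ 0.47558828 -0.35296144  0.17      ] [ 0.55559531 -0.34990196  0.17      ] [ 0.51559179 -0.3514317   0.17      ] 0.08006550869239548 0.03822155179022919
```

Scaled: 0.162 m is 32.4, 0.15 m is 30.

```bash
echo '{"moves": [[0, 0, 10, 0, 0, -0.06, 0.6], [0, 0, 20, 0, 0, -0.06, 0.6], [0, 0, 28, 0, 0, -0.06, 0.6], [0, 0, 30, 0, 0, -0.06, 0.6], [0, 0, 32.4, 0, 0, -0.06, 0.6], [0, 0, 32.4, 0, 0, -0.06, 0], [0, 0, 32.4, 0, 0, -0.06, 0], [0, 0, 32.4, 0, 0, -0.06, 0], [0, 0, 32.4, 0, 0, -0.06, 0], [0, 0, 32.4, 0, 0, -0.06, 0]]}' | python3 inch.py 60; python3 go.py
```

```text
time: 35.55
eef_pos: [0.5185, -0.3515, 0.1465]
tcp_rot: [-0.019, 1.0, -0.001, 0.001]
contact_force: [1.1, -5.3, 0.5]
opening: 0.173
finger_force: 58.8
t 35.55 pos [ 0.5185 -0.3515  0.1465] yawx -3.1037 F [ 1.1 -5.3  0.5] op 0.173
```

Scaled: 0.002 m is 0.4, -0.001 m is -0.2.

```bash
echo '{"moves": [[0, -0.2, 0, 0, 0, 0.15, 0], [0, -0.2, 0, 0, 0, 0.3, 0], [0, -0.2, 0.2, 0, 0, 0.45, 0], [0, -0.2, 0.2, 0, 0, 0.6, 0], [0, -0.2, 0.4, 0, 0, 0.75, 0], [0, -0.2, 0.4, 0, 0, 0.9, 0], [0, -0.2, 0.6, 0, 0, 1.05, 0], [0, -0.2, 0.6, 0, 0, 1.2, 0]]}' | python3 inch.py 90; python3 go.py; python3 -c "
from plant import ctrl; print(ctrl.get_state()['wrist_torque'])"
```

```text
time: 36.55
eef_pos: [0.5172, -0.3523, 0.1447]
tcp_rot: [0.55, 0.835, -0.002, -0.0]
contact_force: [-3.8, -2.0, 7.1]
opening: 0.165
finger_force: 92.2
t 36.55 pos [ 0.5172 -0.3523  0.1447] yawx 1.9772 F [-3.8 -2.   7.1] op 0.165
[-0.31608533  1.02350864  0.08765915]
```

```bash
echo '{"moves": [[0, 0, 0, 0, 0, 0.1, 0], [0, 0, 0, 0, 0, 0.2, 0], [0, 0, 0, 0, 0, 0.27, 0], [0, 0, 0, 0, 0, 0.33, 0], [0, 0, 0, 0, 0, 0.37, 0], [0, 0, 0, 0, 0, 0.37, 0]]}' | python3 inch.py 90; python3 go.py; python3 -c "
from plant import ctrl; print(ctrl.get_state()['wrist_torque'])"
```

```text
time: 37.3
eef_pos: [0.5167, -0.3523, 0.1447]
tcp_rot: [0.687, 0.726, -0.004, -0.0]
contact_force: [-3.2, -2.6, 6.5]
opening: 0.171
finger_force: 115.7
t 37.30 pos [ 0.5167 -0.3523  0.1447] yawx 1.6262 F [-3.2 -2.6  6.5] op 0.171
[-0.13452017  0.93409587  2.89619618]
```

Scaled: -0.16 m is -32, -0.15 m is -30.

```bash
echo '{"moves": [[0, 0, 0, 0, 0, -0.04, 0], [0, 0, 0, 0, 0, -0.04, 0.6], [0, 0, 0, 0, 0, -0.04, 0.6], [0, 0, 0, 0, 0, -0.04, 0.6], [0, 0, -6, 0, 0, -0.04, 0.6], [0, 0, -18, 0, 0, -0.04, 0.6], [0, 0, -30, 0, 0, -0.04, 0.6], [0, 0, -32, 0, 0, -0.04, 0.6], [0, 0, -32, 0, 0, -0.04, 0.6]]}' | python3 inch.py 40; python3 snap.py w10; python3 - <<'E'
from h import *
import pickle
w=pickle.load(open("pics/w10.pkl","rb")); p=w["pixels"].astype(int); 
c=proj(w,(.5165,-.351,.168)); print(c)
m=(p.max(2)<60).astype(np.uint8); n,l,st,ce=cv2.connectedComponentsWithStats(m)
for i in range(1,n):
    if st[i,4]>150 and np.hypot(*(ce[i]-c))<60:
        r=cv2.boxPoints(cv2.minAreaRect(np.argwhere(l==i)[:,::-1].astype(np.float32))); q=[plane(w,v,.167) for v in r]
        print(st[i],ce[i],[v[:2].round(4).tolist() for v in q])
        e=max(((q[k+1]-q[k]) for k in range(3)),key=np.linalg.norm); print(np.linalg.norm(e),np.arctan2(e[1],e[0]))
b=cam(ctrl,"side") if 0 else None
E
```

```text
time: 38.42
eef_pos: [0.518, -0.3513, 0.3027]
tcp_rot: [0.679, 0.734, 0.0, 0.0]
contact_force: [-0.3, 0.1, -0.5]
opening: 0.602
finger_force: 0.0
[314.03159958 187.53234323]
[ 303  141   22   86 1275] [313.22196078 181.53647059] [[0.5011, -0.3101], [0.517, -0.3076], [0.5304, -0.3879], [0.5134, -0.3908]]
0.08144391005323408 -1.4052546705882176
```

Scaled: 0.1 m is 20, 0.158 m is 31.6.

```bash
echo '{"moves": [[0, 0, 10, 0, 0, -0.07, 0.6], [0, 0, 20, 0, 0, -0.07, 0.6], [0, 0, 28, 0, 0, -0.07, 0.6], [0, 0, 31.6, 0, 0, -0.07, 0.6], [0, 0, 31.6, 0, 0, -0.07, 0.6], [0, 0, 31.6, 0, 0, -0.07, 0], [0, 0, 31.6, 0, 0, -0.07, 0], [0, 0, 31.6, 0, 0, -0.07, 0], [0, 0, 31.6, 0, 0, -0.07, 0]]}' | python3 inch.py 60;  echo '{"moves": [[0, 0, 0, 0, 0, 0.03, 0], [0, 0, 0, 0, 0, 0.06, 0], [0, 0, 0, 0, 0, 0.06, 0], [0, 0, 0, 0, 0, 0.06, 0.6], [0, 0, 0, 0, 0, 0.06, 0.6], [0, 0, 0, 0, 0, 0.06, 0.6], [0, 0, -10, 0, 0, 0.06, 0.6], [0, 0, -20, 0, 0, 0.06, 0.6], [0, 0, -31.6, 0, 0, 0.06, 0.6], [0, 0, -31.6, 0, 0, 0.06, 0.6]]}' | python3 inch.py; python3 snap.py w11; python3 - <<'E'
from h import *
import pickle
w=pickle.load(open("pics/w11.pkl","rb")); p=w["pixels"].astype(int); c=proj(w,(.5165,-.351,.168))
m=(p.max(2)<60).astype(np.uint8); n,l,st,ce=cv2.connectedComponentsWithStats(m)
for i in range(1,n):
    if st[i,4]>150 and np.hypot(*(ce[i]-c))<60:
        q=[plane(w,v,.167) for v in cv2.boxPoints(cv2.minAreaRect(np.argwhere(l==i)[:,::-1].astype(np.float32)))]
        e=max(((q[k+1]-q[k]) for k in range(3)),key=np.linalg.norm); print(np.linalg.norm(e),np.arctan2(e[1],e[0]))
# blue lid edge angle (long sides), outer face z .123
m=((p[...,2]>90)&(p[...,2]-p[...,0]>60)).astype(np.uint8); n,l,st,ce=cv2.connectedComponentsWithStats(m); i=1+st[1:,4].argmax(); print(st[i])
h=cv2.convexHull(np.argwhere(l==i)[:,::-1].astype(np.int32)); r=cv2.approxPolyDP(h,8,True)[:,0]
for v in r: print(v,plane(w,v.astype(float),.123)[:2].round(4))
E
```

```text
time: 39.6
eef_pos: [0.5171, -0.3526, 0.147]
tcp_rot: [0.652, 0.758, -0.002, 0.0]
contact_force: [-5.5, -0.8, 4.0]
opening: 0.179
finger_force: 59.2
time: 40.85
eef_pos: [0.52, -0.3531, 0.3102]
tcp_rot: [0.675, 0.738, 0.0, 0.007]
contact_force: [0.9, -0.1, 0.1]
opening: 0.6
finger_force: 0.0
0.08037190650893879 -1.3817137791248004
[  210   127   202   114 19832]
[411 131] [ 0.621  -0.2942]
[404 237] [ 0.6336 -0.4186]
[220 238] [ 0.4147 -0.439 ]
[210 132] [ 0.4022 -0.3144]
```

```bash
cat > bar.py <<'E'
from h import *
import pickle,sys
for nm in sys.argv[1:]:
    w=pickle.load(open(f"pics/{nm}.pkl","rb")); p=w["pixels"].astype(int); c=proj(w,(.5165,-.351,.168))
    n,l,st,ce=cv2.connectedComponentsWithStats((p.max(2)<60).astype(np.uint8))
    for i in range(1,n):
        if st[i,4]>150 and np.hypot(*(ce[i]-c))<60:
            pts=np.argwhere(l==i)[:,::-1]; q=np.array([plane(w,v.astype(float),.167)[:2] for v in pts]); q-=q.mean(0)
            u=np.linalg.svd(q,full_matrices=False)[2][0]; A=np.arctan(u[1]/u[0])
    n,l,st,ce=cv2.connectedComponentsWithStats(((p[...,2]>90)&(p[...,2]-p[...,0]>60)).astype(np.uint8)); i=1+st[1:,4].argmax()
    r=cv2.approxPolyDP(cv2.convexHull(np.argwhere(l==i)[:,::-1].astype(np.int32)),8,True)[:,0]
    q=np.array([plane(w,v.astype(float),.123)[:2] for v in r]); e=[b-a for a,b in zip(q,np.roll(q,-1,0))]
    B=[np.arctan(d[1]/d[0]) for d in e if abs(d[0])>.15]; print(nm,"bar",A,"case",B,"phi",np.mean(B)-A)
E
echo '{"moves": [[0, 0, 0, 0, 0, 0, 0.6], [0, 0, 0, 0, 0, 0, 0.6], [0, 0, 0, 0, 0, 0, 0.6], [0, 0, 0, 0, 0, 0, 0.6]]}' | python3 inch.py; python3 snap.py w12; python3 bar.py w10 w11 w12
```

```text
time: 41.4
eef_pos: [0.5177, -0.3513, 0.3016]
tcp_rot: [0.675, 0.738, 0.0, -0.001]
contact_force: [-0.1, -0.4, 0.4]
opening: 0.598
finger_force: 0.0
w10 bar -1.404840714412042 case [np.float64(0.09679843322138935), np.float64(0.093283372506295)] phi 1.4998816172758842
w11 bar -1.3854004884362991 case [np.float64(0.09262074852139755), np.float64(0.09164502842476234)] phi 1.477533376909379
w12 bar -1.3826056373703395 case [np.float64(0.09582093499248022), np.float64(0.08445002008800809)] phi 1.4727411149105836
```

```bash
echo '{"moves": [[0, 0, 10, 0, 0, -0.09, 0.6], [0, 0, 20, 0, 0, -0.09, 0.6], [0, 0, 28, 0, 0, -0.09, 0.6], [0, 0, 31.4, 0, 0, -0.09, 0.6], [0, 0, 31.4, 0, 0, -0.09, 0.6], [0, 0, 31.4, 0, 0, -0.09, 0], [0, 0, 31.4, 0, 0, -0.09, 0], [0, 0, 31.4, 0, 0, -0.09, 0], [0, 0, 31.4, 0, 0, -0.09, 0]]}' | python3 inch.py 90;  echo '{"moves": [[0, 0, 0, 0, 0, 0.05, 0], [0, 0, 0, 0, 0, 0.1, 0], [0, 0, 0, 0, 0, 0.15, 0], [0, 0, 0, 0, 0, 0.15, 0]]}' | python3 inch.py; python3 -c "
from plant import ctrl; print(ctrl.get_state()['wrist_torque'])"; echo '{"moves": [[0, 0, 0, 0, 0, 0, 0.6], [0, 0, 0, 0, 0, 0, 0.6], [0, 0, 0, 0, 0, 0, 0.6], [0, 0, -10, 0, 0, 0, 0.6], [0, 0, -20, 0, 0, 0, 0.6], [0, 0, -31.6, 0, 0, 0, 0.6], [0, 0, -31.6, 0, 0, 0, 0.6], [0, 0, -31.6, 0, 0, 0, 0.6], [0, 0, -31.6, 0, 0, 0, 0.6]]}' | python3 inch.py; python3 snap.py w13; python3 bar.py w13
```

```text
time: 42.58
eef_pos: [0.5172, -0.3527, 0.1482]
tcp_rot: [0.641, 0.768, -0.002, 0.0]
contact_force: [-6.1, -1.1, 6.1]
opening: 0.163
finger_force: 88.6
time: 43.08
eef_pos: [0.5171, -0.3527, 0.1483]
tcp_rot: [0.691, 0.723, -0.004, 0.001]
contact_force: [-5.2, 0.9, 5.5]
opening: 0.165
finger_force: 115.5
[0.02207154 0.80515734 2.9577184 ]
time: 44.2
eef_pos: [0.5172, -0.3507, 0.3007]
tcp_rot: [0.697, 0.717, 0.0, -0.002]
contact_force: [-0.5, -0.2, -0.6]
opening: 0.6
finger_force: 0.0
w13 bar -1.3520398661847945 case [np.float64(0.08835901519108808), np.float64(0.09276944090536784)] phi 1.4426040942330225
```

Scaled: 0.1 m is 20, 0.156 m is 31.2.

```bash
echo '{"moves": [[0, 0, 10, 0, 0, -0.1, 0.6], [0, 0, 20, 0, 0, -0.19, 0.6], [0, 0, 28, 0, 0, -0.19, 0.6], [0, 0, 31.2, 0, 0, -0.19, 0.6], [0, 0, 31.2, 0, 0, -0.19, 0.6], [0, 0, 31.2, 0, 0, -0.19, 0], [0, 0, 31.2, 0, 0, -0.19, 0], [0, 0, 31.2, 0, 0, -0.19, 0], [0, 0, 31.2, 0, 0, -0.19, 0]]}' | python3 inch.py 60 | grep rot; G="import numpy as np
from plant import ctrl; s=ctrl.get_state(); r=s['tcp_rot']; print('yaw',2*np.arctan2(r[1],r[0]),'tz',s['wrist_torque'][2])"; python3 -c "$G"; echo '{"moves": [[0, 0, 0, 0, 0, 0.04, 0], [0, 0, 0, 0, 0, 0.04, 0]]}' | python3 inch.py >/dev/null; python3 -c "$G";  echo '{"moves": [[0, 0, 0, 0, 0, 0.03, 0], [0, 0, 0, 0, 0, 0.03, 0]]}' | python3 inch.py>/dev/null; python3 -c "$G"; echo '{"moves": [[0, 0, 0, 0, 0, 0.02, 0], [0, 0, 0, 0, 0, 0.02, 0]]}' | python3 inch.py>/dev/null; python3 -c "$G"
```

```text
tcp_rot: [0.625, 0.78, -0.002, 0.001]
yaw 1.7905218308884507 tz 0.0482476876812432
yaw 1.750286898390471 tz 0.11264751350813756
yaw 1.7228709247151093 tz 0.5407329484406443
yaw 1.7056064218279843 tz 1.0328557829820553
```

```bash
echo '{"moves": [[0, 0, 0, 0, 0, -0.015, 0], [0, 0, 0, 0, 0, -0.015, 0]]}' | python3 inch.py 20 >/dev/null; python3 go.py; python3 -c "from plant import ctrl; print(ctrl.get_state()['wrist_torque'])"; echo '{"moves": [[0, 0, 0, 0, 0, 0, 0.3], [0, 0, 0, 0, 0, 0, 0.6], [0, 0, 0, 0, 0, 0, 0.6], [0, 0, -10, 0, 0, 0, 0.6], [0, 0, -20, 0, 0, 0, 0.6], [0, 0, -31.6, 0, 0, 0, 0.6], [0, 0, -31.6, 0, 0, 0, 0.6], [0, 0, -31.6, 0, 0, 0, 0.6], [0, 0, -31.6, 0, 0, 0, 0.6]]}' | python3 inch.py; python3 snap.py w14; python3 bar.py w14
```

```text
t 46.38 pos [ 0.5172 -0.3527  0.1501] yawx 1.7188 F [-5.3 -0.5  4.9] op 0.173
[-0.08478385  0.66404357  0.64973491]
time: 47.5
eef_pos: [0.5172, -0.3507, 0.3027]
tcp_rot: [0.654, 0.756, 0.0, -0.002]
contact_force: [-0.2, 0.4, -0.0]
opening: 0.6
finger_force: 0.0
w14 bar -1.3748085654072972 case [np.float64(0.0882586093243855), np.float64(0.091066118792733)] phi 1.4644709294658564
```

```bash
python3 -c "
from plant import ctrl; print(ctrl.sign_off())"
```

```text
the job is handed in; nothing more can be done
None
```

The job is handed in: the three bits in the tray (30, 36 and 42 mm) are fully home in their holes, the lid is shut, and the T-handle was turned to its stop, reading about 1.46 rad in the last picture after release; I took the lid as tight from that angle rather than measuring it.

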